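Slide a group of sample vials and their backing bar home under the hood of a warming plate

TASK

Pick up the straightedge by its orange grip and with its blade push all four loose vials in one row against the white backing bar, and on together with the bar until the bar meets the unseen stop under the blue hood; there press the row gently with about 10 N in all for a second, so that every vial is snug and none takes more than 6 N (glass chips). Draw back without disturbing the row, stand the straightedge on the middle of the black mat again and let go. Touch the vials only with the straightedge, keep them upright, and leave the well plate, bottle and tip box alone.

Things in the scene. Friction and masses are not known exactly. Their poses are not given: they have to be found in the camera images.
- straightedge: Straightedge, 250 g. Blade 170 mm long (its y), 10 thick, 22 high; pushing face looks to its +x, 32 mm ahead of the origin. Orange grip above the origin: 14 mm thick (x), 40 (y), top at 64 mm. Foot 8 mm high, 60 wide, from x = -29 mm to the blade. Origin: underside, below the grip centre, z up. Stands freely on its underside, at first on the black mat.
- mat: Fixed black rubber mat, 130 mm (x) by 220 mm (y), 4 mm thick; origin at the centre of its underside.
- plate: Fixed dark warming plate. Its top, 12 mm above its origin, runs from x = -135 to +170 mm, y = -120 to +120; +x points to the hood. Side rails 12 mm high, inner faces y = +-112, x = -55 to +95. Blue hood over x = 95 to 170, underside 26 mm and top 30 mm above the plate top. Under it, at y = 0, a rigid hidden stop 30 mm wide, its face anywhere from x = 110 to 134 mm: find it by feel.
- bar: Loose white plastic backing bar, 50 mm deep (x), 190 long (y), 20 high, 150 g, lying on the plate beyond the vials, part under the hood. Origin: bottom middle of the face towards the vials; x points away from them, to the hood. A vial touching it has its axis at x = -11 mm. It slides at under 2 N until its back meets the rigid stop; then about 10 N per mm of travel. It can pivot on the stop.
- vial0: Loose amber glass vial with red cap, 22 mm diameter, 42 mm high, about 30 g; origin at the centre of its underside, z up. Stands on the plate.
- vial1: Loose amber glass vial with blue cap, 22 mm diameter, 42 mm high, about 30 g; origin at the centre of its underside, z up. Stands on the plate.
- vial2: Loose amber glass vial with yellow cap, 22 mm diameter, 42 mm high, about 30 g; origin at the centre of its underside, z up. Stands on the plate.
- vial3: Loose amber glass vial with green cap, 22 mm diameter, 42 mm high, about 30 g; origin at the centre of its underside, z up. Stands on the plate.
- wellplate: Bystander: loose white well plate with red wells, 85 x 127 x 20 mm; origin at the centre of its underside.
- media: Bystander: loose bottle with orange cap, 60 mm diameter, 120 mm high; origin at the centre of its underside.
- tipbox: Bystander: loose blue tip box with clear lid, 85 x 120 x 62 mm; origin at the centre of its underside.

How it is judged:
On the way, in this order (a step that is already met when the one before it is completed fails the run):
1. the straightedge is lifted off its mat (z of straightedge in the frame of mat above 0.02 m), for 0.1 s.
2. the bar is at the stop: all four vials touch it (axes within 13.3 mm of its face) and each is pressed by the straightedge and on the bar with 1 N or more (only possible at the stop) (x of each of vial0, vial1, vial2, vial3 in the frame of bar above -0.0133 m and contact force between each of bar, straightedge and vial0 above 1 N and contact force between each of bar, straightedge and vial1 above 1 N and contact force between each of bar, straightedge and vial2 above 1 N and contact force between each of bar, straightedge and vial3 above 1 N and x of bar in the frame of plate above 0.056 m), for 0.4 s.
At the end, for the whole second after the job is handed in: Four vials upright in one row at the backing bar (each axis within 13.3 mm of its face: touching within 2.3 mm), the bar pushed in (face beyond plate x = 56 mm), all at rest, and the straightedge released, standing on the mat, within 45 mm (x) and 70 mm (y) of its centre (x of vial0 in the frame of bar between -0.0133 and 0 m and x of vial1 in the frame of bar between -0.0133 and 0 m and x of vial2 in the frame of bar between -0.0133 and 0 m and x of vial3 in the frame of bar between -0.0133 and 0 m and angle between each of vial0, vial1, vial2, vial3, straightedge's own z axis and vertical below 0.1 rad and linear speed of each of vial0, vial1, vial2, vial3, bar, straightedge below 0.01 m/s and y of vial0 in the frame of bar between -0.112 and 0.112 m and z of each of vial0, vial1, vial2, vial3 in the frame of bar below 0.004 m and y of vial1 in the frame of bar between -0.112 and 0.112 m and y of vial2 in the frame of bar between -0.112 and 0.112 m and y of vial3 in the frame of bar between -0.112 and 0.112 m and x of bar in the frame of plate above 0.056 m and z of bar in the frame of plate below 0.016 m and x of straightedge in the frame of mat between -0.045 and 0.045 m and y of straightedge in the frame of mat between -0.07 and 0.07 m and z of straightedge in the frame of mat below 0.008 m).
It fails at once if any vial is pressed by the straightedge or on the bar with more than 6 N (contact force between any of straightedge, bar and vial0 above 6 N or contact force between any of straightedge, bar and vial1 above 6 N or contact force between any of straightedge, bar and vial2 above 6 N or contact force between any of straightedge, bar and vial3 above 6 N).
It fails at once if the gripper or arm touches a vial (contact force between any of the fingers, the arm and vial0 above 0.3 N or contact force between any of the fingers, the arm and vial1 above 0.3 N or contact force between any of the fingers, the arm and vial2 above 0.3 N or contact force between any of the fingers, the arm and vial3 above 0.3 N).
It fails at once if a vial tips over (angle between any of vial0, vial1, vial2, vial3's own z axis and vertical above 0.35 rad).
It fails at once if a bystander is moved by more than 10 mm (distance of any of wellplate, media, tipbox from where it was at the start of the episode above 0.01 m).
It also fails if it takes over 72 s, if anything falls off the work surface, if the arm or the gripper's body presses on something with over 40 N, if the wrist force passes 120 N, or if a joint passes its speed limit or range.

ROBOT

A 7-joint arm with a two-finger parallel gripper is mounted at the origin on the work surface. World frame = base frame: x ahead of the robot, y to its left, z up, the work surface at z = 0. Lengths are in m, angles in rad, forces in N, time in s.
With the tool pointing down it reaches from about 0.35 to 0.9 m from the base axis. Payload 8.1 kg.
Tool frame: the origin (TCP) lies midway between the tips of the shut fingers; the grasp point (between the pads) lies 19 mm behind it; z points along the fingers, y is the line along which they close (so a half turn about z gives the same grasp; the last joint's range is limited). The gripper opens to 92 mm and grips with 3 to 60 N. Pads are 19 mm wide; open, the fingers measure 130 mm over their backs; the gripper's body (75 mm by 190 mm) begins 47 mm behind the grasp point.
Start: joints at [1.157, 0.434, 0.025, 1.573, -0.012, 1.134, -0.075], TCP at [0.191, -0.595, 0.193] pointing down, gripper open.
Joint ranges: [-2.62, 2.62], [-0.44, 2.09], [-1.27, 1.32], [0.08, 2.57], [-1.32, 4.46], [0.12, 2], [-2.74, 2.74]. Speed limits (rad/s): [2.22, 2.22, 3.01, 3.01, 3.14, 3.14, 3.14].

INTERFACE

Orientations are given as a rotation vector (axis times angle).
In Python, from cell import arm gives the robot as it stands.
- The arm moves only by the tool carry_out, never from a script. Its arguments are lists of equal length, an entry for each row: "claw": the finger opening in cm, from 0 to 9.18; "delta_pos": the shift along the tool's x, y, z in cm, a list of three; "angular": the turn, a rotation vector about the tool's x, y, z in rad, a list of three. In form: {"claw": [claw, ...], "delta_pos": [[dx, dy, dz], ...], "angular": [[ax, ay, az], ...]}. A call has 1 to 20 rows; each row shifts and turns the commanded pose from where the row before left it, along the tool's axes as they then stand; what a row does not reach is not made up. A row lasts 1/10 s, in which the tool goes at most 50 mm and 8.59 degrees, less where a joint would pass 70% of its speed; a pose out of reach is approached as far as the arm can. A call with a gripper value outside its range is refused whole. The fingers move at their own pace and stop on an object; "force" is the grip in N (left out, the last holds). Time passes only in rows, so rows that do not move let the fingers close. It gives the time, the measured TCP pose, the force, the opening and the grip force at its end, in the units of the state.
- arm.observe(): the state, without advancing time (a new reading comes with each control period).
- arm.get_image(name): name is "side" or "top"; returns a dict with "frame" (384x512x3 uint8, red, green, blue), "mtx" (3x3 intrinsics, pixels), "dist" ([k1, k2, p1, p2, k3] as OpenCV has them; the pictures are not rectified), "T" (4x4, takes a point from camera to world coordinates). Camera axes: x right, y down, z forward; pixel columns grow to the right and rows downward; lengths in m; the calibration is good to about 2 mm. A picture is of the moment at which its call begins. There is no depth.
- arm.sign_off(): hands the job in; it is judged then, once.
Trained networks look in a picture, given as the dict that the camera call returned (one of the last four; its "shot" number tells which), for a name from the list of things; names that differ only in an ending like _2 or _b are one class to them, and where a whole thing is asked for, a point or a joint stands for the part that bears it (a point fixed in the world has none). Each returns a list of dicts, best first, with "conf" (0 to 1); they miss things now and then, are a little off and sometimes report something else, mostly with a low value. They report only what shows in the picture. A call takes as long as a camera call.
- arm.look_for(label, picture): "centre" ([column, row] as shares, 0 to 1, of the picture: columns of its width, rows of its height, amid what is visible of it).
- arm.trace(label, picture): "region" (384x512 bool, what is visible of it) and "centre" ([column, row] as shares, 0 to 1, of the picture: columns of its width, rows of its height, amid what is visible of it).
- arm.place_of(label, picture): "centre" ([column, row] as shares, 0 to 1, of the picture: columns of its width, rows of its height: a listed point, or the origin of a listed thing).
The state is a dict: "clock": time; "joints": joint angles; "dq": joint speeds; "joint_efforts": joint torques, N m; "position": TCP position; "ee_rot": TCP orientation; "force": force on the tool from outside, world axes, zero at the start; "ft_torque": the same for the moment, N m; "width": opening from 0.0 (shut) to 1.0 (fully open); "gripper_force": force on a finger pad.
Only numpy, scipy, OpenCV 4.12 (cv2) and the standard library are available. Lean on these libraries where they do the work, as an engineer would, in place of code of your own. Each camera call takes 0.05 s, during which the arm holds its last target. There are 200 camera calls.

## Working session

There is one attempt and no reset: what is moved stays moved. The work goes in short steps, Python scripts to look and compute and a tool call to move; the robot and the scene stay as the last step left them, time stands still between calls to the robot, and variables do not carry over. Pictures are saved under pics/ and viewed, at most 10 in all, crops included, and the job is handed in when it is done.

Besides the shell and the picture viewer there is one more tool, called as name(argument=value, ...) on one line, values as JSON. carry_out: Moves the arm, as the interface text tells. Its arguments: {"type":"object","properties":{"claw":{"type":"array","items":{"type":"number"}},"delta_pos":{"type":"array","items":{"type":"array","items":{"type":"number"}}},"angular":{"type":"array","items":{"type":"array","items":{"type":"number"}}},"force":{"type":"number"}},"required":["claw","delta_pos","angular"]}

```bash
mkdir -p pics; ls; cat > h.py <<'E'
import numpy as np, cv2
from cell import arm
N=["straightedge","mat","plate","bar","vial0","vial1","vial2","vial3","wellplate","media","tipbox"]
def ray(p,uv):
    q=cv2.undistortPoints(np.array([[uv]],float),np.array(p["mtx"],float),np.array(p["dist"],float))[0,0]
    T=np.array(p["T"]);return T[:3,3],T[:3,:3]@np.array([q[0],q[1],1.])
def atz(p,uv,z):
    o,d=ray(p,uv);return o+d*(z-o[2])/d[2]
def px(c): return np.array(c)*[512,384]
def tri(p,a,q,b):
    o1,d1=ray(p,a);o2,d2=ray(q,b);s=np.linalg.lstsq(np.c_[d1,-d2],o2-o1,rcond=None)[0]
    A=o1+d1*s[0];B=o2+d2*s[1];return (A+B)/2,np.linalg.norm(A-B)
def proj(p,X):
    T=np.linalg.inv(np.array(p["T"]));r=cv2.Rodrigues(T[:3,:3])[0]
    return cv2.projectPoints(np.array(X,float).reshape(-1,1,3),r,T[:3,3],np.array(p["mtx"],float),np.array(p["dist"],float))[0][:,0]
E
python3 - <<'E'
from h import *
np.set_printoptions(precision=4,suppress=True)
t=arm.get_image("top");s=arm.get_image("side")
for n,p in(("top",t),("side",s)): cv2.imwrite(f"pics/{n}0.png",p["frame"][...,::-1]); print(n,np.array(p["T"])[:3,3])
for n in N:
    o=[arm.place_of(n,p) for p in(t,s)]
    print(n,[[(np.round(px(c["centre"]),1),round(c["conf"],2)) for c in q[:2]] for q in o], end=" ")
    if all(o): print(tri(t,px(o[0][0]["centre"]),s,px(o[1][0]["centre"])))
    else: print()
st=arm.observe();print(st)
E
```

```text
pics
top [0.4943 0.0495 0.9921]
side [ 0.3132 -0.7392  0.5777]
straightedge [[(array([262.5, 203.5]), 0.36)], [(array([269.5, 313. ]), 0.9), (array([247.8, 200.8]), 0.61)]] (array([ 0.6   , -0.0049, -0.3719]), np.float64(0.02239880108707503))
mat [[(array([366.4, 233.4]), 0.91)], [(array([260.3, 309.9]), 0.89)]] (array([ 0.4804, -0.2877,  0.0062]), np.float64(0.0009265971069081937))
plate [[(array([239.3, 211.4]), 0.88), (array([246.1, 217.7]), 0.35)], [(array([234.2, 188.3]), 0.77), (array([267.4, 314.3]), 0.61)]] (array([0.5414, 0.0776, 0.0081]), np.float64(0.004191928089832532))
bar [[(array([235.8, 191.3]), 0.7), (array([239.8, 208.8]), 0.64)], [(array([253.7, 183.5]), 0.72)]] (array([0.5971, 0.0893, 0.003 ]), np.float64(0.00019950499091475995))
vial0 [[(array([215.8, 205.7]), 0.63), (array([230.1, 203.5]), 0.43)], [(array([246.9, 202. ]), 0.51), (array([228.7, 171.3]), 0.49)]] (array([ 0.5786,  0.1494, -0.0908]), np.float64(0.03754106187632777))
vial1 [[(array([215.8, 205.7]), 0.63), (array([230.1, 203.5]), 0.43)], [(array([246.9, 202. ]), 0.51), (array([228.7, 171.3]), 0.49)]] 
[... 693 characters left out ...]
.76)], [(array([187. , 140.8]), 0.61)]] (array([0.4847, 0.3652, 0.0042]), np.float64(0.0031190458784531097))
tipbox [[(array([130.2, 167.1]), 0.72), (array([137.1, 230.4]), 0.5)], []] 
{'clock': 1.2, 'joints': array([ 1.1574,  0.4345,  0.025 ,  1.5732, -0.0116,  1.134 , -0.0751]), 'dq': array([ 0.0003,  0.    , -0.0005,  0.0012,  0.0011, -0.0005, -0.0002]), 'joint_efforts': array([  0.0002, -66.7676,   0.9842, -31.4813,  -0.0608,   0.0326,
         0.0001]), 'position': array([ 0.1911, -0.5951,  0.1934]), 'ee_rot': array([ 3.1037,  0.4861, -0.    ]), 'force': array([-0.2178, -0.7843, -0.8147]), 'ft_torque': array([ 0.0043,  0.0145, -0.0019]), 'gripper_force': 0.0, 'width': 0.998766072920956}
```

```bash
python3 - <<'E'
import cv2
a=cv2.imread("pics/top0.png");b=cv2.imread("pics/side0.png")
cv2.imwrite("pics/c1.png",cv2.resize(a[130:290,160:430],None,fx=2.9,fy=2.9,interpolation=cv2.INTER_CUBIC))
cv2.imwrite("pics/c2.png",cv2.resize(b[100:384,150:450],None,fx=2.1,fy=2.1,interpolation=cv2.INTER_CUBIC))
E
```

```text
(no output)
```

View pics/c1.png

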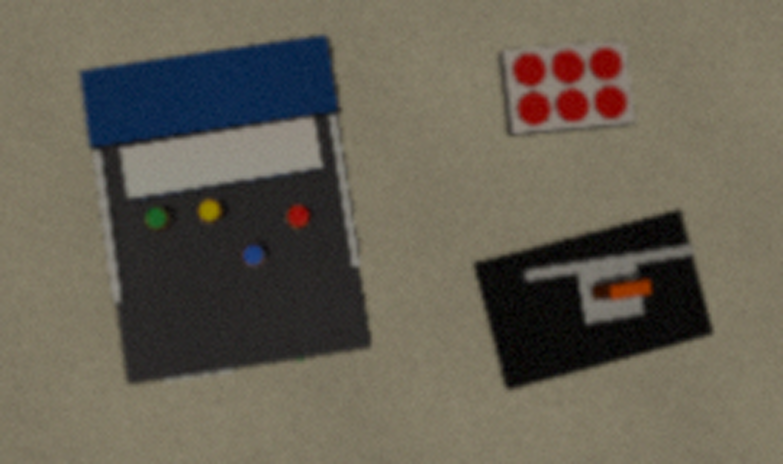

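View pics/c2.png

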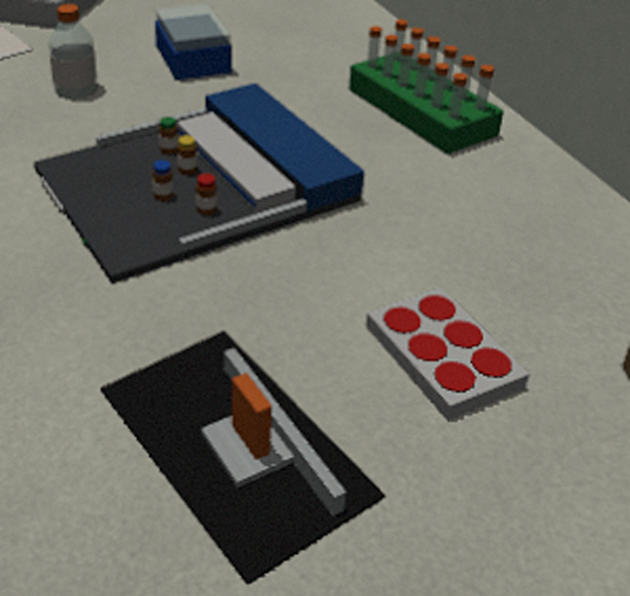

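```bash
cat >> h.py <<'E'
from scipy.optimize import least_squares,minimize
def pose(x,y,a,P,z0=0):
    c,s=np.cos(a),np.sin(a);P=np.atleast_2d(np.array(P,float))
    return np.c_[x+c*P[:,0]-s*P[:,1],y+s*P[:,0]+c*P[:,1],P[:,2]+z0]
def box(x0,x1,y0,y1,z0,z1): return [(x,y,z) for x in(x0,x1) for y in(y0,y1) for z in(z0,z1)]
K=4
def sil(p,pts_list):
    m=np.zeros((384*K,512*K),np.uint8)
    for X in pts_list:
        h=cv2.convexHull(((proj(p,X)+.5)*K-.5).astype(np.float32));cv2.fillConvexPoly(m,np.round(h).astype(np.int32),1)
    return cv2.resize(m.astype(np.float32),(512,384),interpolation=cv2.INTER_AREA)
def hsv(p): return cv2.cvtColor(cv2.GaussianBlur(p["frame"],(3,3),0),cv2.COLOR_RGB2HSV).astype(int)
def edgeblades(x,y,a,z0): 
    return [pose(x,y,a,box(.022,.032,-.085,.085,0,.022),z0),pose(x,y,a,box(-.029,.032,-.03,.03,0,.008),z0),pose(x,y,a,box(-.007,.007,-.02,.02,.008,.064),z0)]
CH={"red":(172,8),"blue":(108,125),"yellow":(20,32),"green":(55,85)}
def cap(p,name,roi):
    H=hsv(p);lo,hi=CH[name];h=H[...,0];m=((h>=lo)|(h<=hi)) if lo>hi else ((h>=lo)&(h<=hi))
    m=m&(H[...,1]>120)&(H[...,2]>60)&(roi>0)
    n,l,st,c=cv2.connectedComponentsWithStats(m.astype(np.uint8))
    if n<2: return None
    i=1+np.argmax(st[1:,4]);return c[i],st[i,4]
E
cat > m1.py <<'E'
from h import *
np.set_printoptions(precision=4,suppress=True)
t=arm.get_image("top");s=arm.get_image("side")
tc=lambda L:np.array(L,float)/2.9+[160,130]-.33
sc=lambda L:np.array(L,float)/2.1+[150,100]-.26
PT=[(-.135,.12,.012),(-.135,-.12,.012),(.17,.12,.042),(.17,-.12,.042),(.095,-.12,.042),(.095,.12,.042)]
ut=tc([(128,382),(371,347),(80,70),(327,37),(338,112),(93,147)])
us=sc([(37,163),(112,280),(255,85),(362,172),(307,187),(208,95)])
f=lambda v:np.r_[(proj(t,pose(*v,PT))-ut).ravel(),(proj(s,pose(*v,PT))-us).ravel()]
r=least_squares(f,[.54,.08,.14],loss="soft_l1");print("plate",r.x,"res",np.round(r.fun,1))
PL=r.x
MT=box(-.065,.065,-.11,.11,.004,.004)[::2]
mt=tc([(508,388),(475,263),(712,332),(681,210)])   # -x+y? order solved below
M=[(-.065,.11,.004),(.065,.11,.004),(-.065,-.11,.004),(.065,-.11,.004)]
ms=sc([(103,388),(223,333),(249,582),(383,495)])
f=lambda v:np.r_[(proj(t,pose(*v,M))-mt).ravel(),(proj(s,pose(*v,M))-ms).ravel()]
r=least_squares(f,[.48,-.29,.2],loss="soft_l1");print("mat",r.x,"res",np.round(r.fun,1));MA=r.x
# straightedge: bright pixels inside the mat neighbourhood
obs=[]
for p in(t,s):
    roi=np.zeros((384,512),np.uint8);cv2.fillConvexPoly(roi,cv2.convexHull(proj(p,pose(*MA,box(-.06,.06,-.105,.105,.004,.004))).astype(np.float32)).astype(np.int32),1)
    H=hsv(p); V=H[...,2]; lo=np.median(V[roi>0]); obs.append((p,roi,np.clip((V-lo-15)/60.,0,1)))
def cost(v):
    return sum((roi*(sil(p,edgeblades(*v,.004))-w)**2).sum() for p,roi,w in obs)
best=min((cost([MA[0]+dx,MA[1]+dy,MA[2]+da]),dx,dy,da) for dx in np.arange(-.03,.031,.01) for dy in np.arange(-.03,.031,.01) for da in np.arange(-.3,.31,.1))
v0=MA+np.array(best[1:])
r=minimize(cost,v0,method="Nelder-Mead",options=dict(initial_simplex=[v0,v0+[.005,0,0],v0+[0,.005,0],v0+[0,0,.04]],xatol=1e-4))
print("edge",r.x,r.fun,best[0]);SE=r.x
# grip top height check: orange centroid triangulated
c=[]
for p in(t,s):
    H=hsv(p);roi=np.zeros((384,512),np.uint8);cv2.fillConvexPoly(roi,cv2.convexHull(proj(p,pose(*MA,box(-.06,.06,-.1,.1,.004,.07))).astype(np.float32)).astype(np.int32),1)
    m=(H[...,0]>3)&(H[...,0]<18)&(H[...,1]>150)&(H[...,2]>110)&(roi>0);c.append(np.argwhere(m).mean(0)[::-1])
print("orange",c,tri(t,c[0],s,c[1]))
V={}
for n in CH:
    q=[]
    for p in(t,s):
        roi=np.zeros((384,512),np.uint8);cv2.fillConvexPoly(roi,cv2.convexHull(proj(p,pose(*PL,box(-.12,.06,-.105,.105,.012,.06))).astype(np.float32)).astype(np.int32),1)
        q.append(cap(p,n,roi))
    X,e=tri(t,q[0][0],s,q[1][0]);d=X[:2]-PL[:2];ca,sa=np.cos(PL[2]),np.sin(PL[2])
    print(n,q[0],q[1],X,round(e,4),"plate xy",ca*d[0]+sa*d[1],-sa*d[0]+ca*d[1])
# bar: white pixels on plate in top view, between the rails
roi=np.zeros((384,512),np.uint8);cv2.fillConvexPoly(roi,proj(t,pose(*PL,[(-.02,.104,.02),(-.02,-.104,.02),(.09,-.104,.02),(.09,.104,.02)])).astype(np.int32),1)
H=hsv(t);m=((H[...,1]<60)&(H[...,2]>110)&(roi>0)).astype(np.uint8)
cn=max(cv2.findContours(m,0,2)[0],key=cv2.contourArea);cn=cn[:,0].astype(float)
X=np.array([atz(t,u,.032)[:2] for u in cn])-PL[:2];X=np.c_[ca*X[:,0]+sa*X[:,1],-sa*X[:,0]+ca*X[:,1]]
print("bar y",X[:,1].min(),X[:,1].max())
F=np.array([[X[abs(X[:,1]-y)<.006][:,0].min(),y] for y in np.arange(-.08,.081,.02)]);print("bar face",F.T,np.polyfit(F[:,1],F[:,0],1))
O=np.vstack([t["frame"][130:290,160:430],s["frame"][110:350,160:430]]).copy();O=cv2.resize(O,None,fx=1.5,fy=1.5,interpolation=cv2.INTER_CUBIC)
for p,off,dy in((t,(160,130),0),(s,(160,110),160)):
    for L in edgeblades(*SE,.004)+[pose(*MA,box(-.065,.065,-.11,.11,0,.004)),pose(*PL,box(-.135,.17,-.12,.12,0,.012))]:
        cv2.polylines(O,[np.round(((cv2.convexHull(proj(p,L).astype(np.float32))[:,0]-off)+[0,dy]+.5)*1.5).astype(np.int32)],True,(0,255,255),1)
cv2.imwrite("pics/ov1.png",O[...,::-1])
E
python3 m1.py
```

```text
plate [0.5473 0.079  0.1612] res [-0.2  1.   0.6  0.3 -0.  -0.   0.1 -0.9  0.4 -0.6 -1.  -0.1 -1.8 -0.5
 -0.7 -1.5  0.6 -0.8  1.8  0.1  0.7  1.5 -1.3  0.6]
mat [ 0.4834 -0.284   0.2629] res [-0.5  0.8 -0.7 -0.2  0.6  0.3 -0.3 -0.7 -1.5  0.   0.7 -1.4 -0.4  0.7
  1.9  0.1]
edge [ 0.4929 -0.2943  0.1559] 370.14578125 395.54864583333335
orange [array([376.7255, 229.7451]), array([269.4044, 286.7279])] (array([ 0.4918, -0.2961,  0.0667]), np.float64(0.00010091964024935649))
red (array([262.2   , 204.1077]), np.int32(65)) (array([247.7 , 184.94]), np.int32(50)) [0.5578 0.0152 0.0536] 0.0003 plate xy 8.134680533884373e-05 -0.06470034557058164
blue (array([246.9118, 217.1471]), np.int32(34)) (array([226.5, 178. ]), np.int32(36)) [0.521  0.0562 0.0549] 0.002 plate xy -0.029564322803346404 -0.01826539135659711
yellow (array([231.5, 202. ]), np.int32(60)) (array([238.1707, 167.2927]), np.int32(41)) [0.5618 0.0987 0.0513] 0.0016 plate xy 0.017508614714990534 0.01707862393367372
green (array([213.4194, 204.5484]), np.int32(31)) (array([229.5   , 157.2857]), np.int32(14)) [0.5542 0.1473 0.054 ] 0.0013 plate xy 0.0177668797541041 0.0662900984625783
bar y -0.09483572016340268 0.09203062303502157
bar face [[ 0.0457  0.0453  0.045   0.0446  0.0447  0.0884  0.0461  0.0434  0.0435]
 [-0.08   -0.06   -0.04   -0.02    0.      0.02    0.04    0.06    0.08  ]] [0.0264 0.0496]
```

View pics/ov1.png

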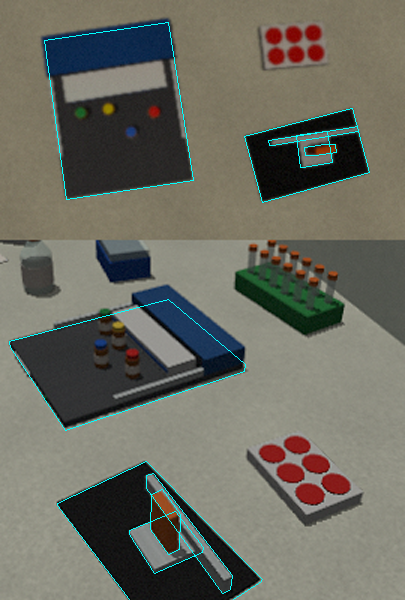

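Overlays fit: top and side views show the straightedge, mat and plate outlines matching within about 1–2 px, and the grip height triangulates right at 67 mm. So I'm moving above the grip now.

carry_out(claw=[9,9,9,9,9,9,9,9,9,9,9,9,9,9,9,9,9,9,9,9], delta_pos=[[3.8,-1.94,0.3],[3.8,-1.94,0.3],[3.8,-1.94,0.3],[3.8,-1.94,0.3],[3.8,-1.94,0.3],[3.8,-1.94,0.3],[3.8,-1.94,0.3],[3.8,-1.94,0.3],[3.8,-1.94,0.3],[3.8,-1.94,0.3],[0,0,0],[0,0,0],[0,0,0],[0,0,0],[0,0,0],[0,0,0],[0,0,0],[0,0,0],[0,0,0],[0,0,0]], angular=[[0,0,0],[0,0,0],[0,0,0],[0,0,0],[0,0,0],[0,0,0],[0,0,0],[0,0,0],[0,0,0],[0,0,0],[0,0,-0.1416],[0,0,-0.1416],[0,0,-0.1416],[0,0,-0.1416],[0,0,-0.1416],[0,0,-0.1416],[0,0,-0.1416],[0,0,-0.1416],[0,0,-0.1416],[0,0,-0.1416]], force=40)

```text
clock: 3.3
position: [0.4936, -0.2943, 0.1634]
ee_rot: [2.035, 2.393, -0.0]
force: [0.4, -0.3, -0.6]
width: 0.978
gripper_force: 0.0
```

carry_out(claw=[9,9,9,9,9,9,9,9,1,1,1,1,1,1,1,1,1,1], delta_pos=[[0,0,2.5],[0,0,2.5],[0,0,2.5],[0,0,2],[0,0,1.5],[0,0,1],[0,0,0.7],[0,0,0.34],[0,0,0],[0,0,0],[0,0,0],[0,0,0],[0,0,0],[0,0,0],[0,0,0],[0,0,0],[0,0,0],[0,0,0]], angular=[[0,0,0],[0,0,0],[0,0,0],[0,0,0],[0,0,0],[0,0,0],[0,0,0],[0,0,0],[0,0,0],[0,0,0],[0,0,0],[0,0,0],[0,0,0],[0,0,0],[0,0,0],[0,0,0],[0,0,0],[0,0,0]], force=45)

```text
clock: 5.1
position: [0.4934, -0.2942, 0.0329]
ee_rot: [-2.042, -2.387, 0.0]
force: [-1.1, -0.3, 0.8]
width: 0.157
gripper_force: 0.6
```

carry_out(claw=[0.8,0.8,0.8,0.8,0.8], delta_pos=[[0,0,0],[0,0,0],[0,0,0],[0,0,0],[0,0,0]], angular=[[0,0,0],[0,0,0],[0,0,0],[0,0,0],[0,0,0]], force=45)

```text
clock: 5.6
position: [0.4935, -0.2942, 0.0329]
ee_rot: [-2.042, -2.388, 0.0]
force: [-1.9, -0.7, 1.9]
width: 0.134
gripper_force: 45.0
```

carry_out(claw=[0.8,0.8,0.8,0.8,0.8,0.8,0.8,0.8,0.8,0.8,0.8,0.8,0.8,0.8,0.8,0.8,0.8,0.8,0.8,0.8], delta_pos=[[0,0,-0.5],[0,0,-1.5],[0,0,-2],[0,0,-2],[0,0,-1.5],[0,0,-0.5],[1.5,0.1,0],[3,0.2,0],[3,0.2,0],[3,0.2,0],[3,0.2,0],[3,0.2,0],[3,0.2,0],[3,0.2,0],[3,0.2,0],[3,0.2,0],[3,0.2,0],[3,0.1,0],[1.5,0,0],[0,0,0]], angular=[[0,0,0],[0,0,0],[0,0,0],[0,0,0],[0,0,0],[0,0,0],[0,0,0],[0,0,0],[0,0,0],[0,0,0],[0,0,0],[0,0,0],[0,0,0],[0,0,0],[0,0,0],[0,0,0],[0,0,0],[0,0,0],[0,0,0],[0,0,0]])

```text
clock: 7.6
position: [0.4576, 0.0683, 0.1122]
ee_rot: [-2.034, -2.392, 0.0]
force: [-0.5, -0.5, -3.0]
width: 0.139
gripper_force: 45.0
```

```bash
cat > m2.py <<'E'
from h import *
np.set_printoptions(precision=4,suppress=True)
PL=[.5473,.079,.1612]
t=arm.get_image("top");s=arm.get_image("side");o=arm.observe();P=o["position"];r=o["ee_rot"]
R=cv2.Rodrigues(np.array(r))[0];a=np.arctan2(R[1,1],R[0,1]);print(o["clock"],P,"yaw",a,"tilt",R[:,2],o["force"])
d=P[:2]-PL[:2];print("tcp in plate",np.cos(PL[2])*d[0]+np.sin(PL[2])*d[1],-np.sin(PL[2])*d[0]+np.cos(PL[2])*d[1])
z0=P[2]-.029
O=[]
for p in(t,s):
    I=cv2.resize(p["frame"],None,fx=3,fy=3,interpolation=cv2.INTER_CUBIC)
    for L in edgeblades(P[0],P[1],a,z0)+[pose(*PL,box(.0457,.0457,-.095,.095,.032,.032))]:
        cv2.polylines(I,[np.round((cv2.convexHull(proj(p,L).astype(np.float32))[:,0]+.5)*3).astype(np.int32)],True,(0,255,255),1)
    c=proj(p,pose(*PL,[(0,0,.03)]))[0]*3;c=c.astype(int);O.append(I[c[1]-190:c[1]+200,c[0]-200:c[0]+200])
import sys
cv2.imwrite(sys.argv[1],np.hstack(O)[...,::-1])
E
python3 m2.py pics/g1.png
```

```text
7.7 [0.4584 0.0651 0.1122] yaw 0.15729638187698497 tilt [-0.0014 -0.0004 -1.    ] [ 0.6239 -0.8126 -1.9712]
tcp in plate -0.09002185762682835 0.0005245583332464995
```

View pics/g1.png

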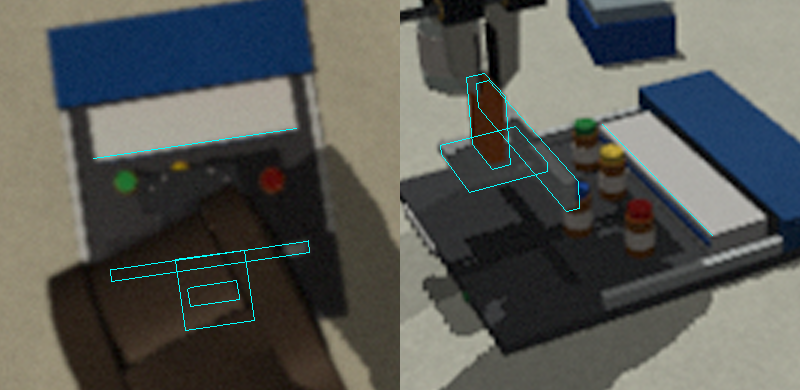

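carry_out(claw=[0.8,0.8,0.8,0.8,0.8,0.8,0.8,0.8], delta_pos=[[0,0,1],[0,0,1.5],[0,0,1.5],[0,0,1.2],[0,0,0.8],[0,0,0.6],[0,0,0.36],[0,0,0]], angular=[[0,0,-0.005],[0,0,0],[0,0,0],[0,0,0],[0,0,0],[0,0,0],[0,0,0],[0,0,0]])

```text
clock: 8.5
position: [0.4594, 0.0648, 0.0431]
ee_rot: [-2.036, -2.393, 0.0]
force: [0.6, -0.1, -2.0]
width: 0.136
gripper_force: 45.0
```

```bash
python3 - <<'E'
from h import *
a=[]
for i in range(6): arm.get_image("side"); o=arm.observe(); a.append(np.r_[o["force"],o["position"]])
a=np.array(a);print(a.mean(0).round(4),a.std(0).round(4))
E
```

```text
[ 0.1212  0.4294 -2.4429  0.4597  0.065   0.0436] [6.609e-01 4.563e-01 4.694e-01 1.000e-04 0.000e+00 1.000e-04]
```

carry_out(claw=[0.8,0.8,0.8,0.8,0.8,0.8,0.8,0.8,0.8,0.8,0.8,0.8,0.8,0.8,0.8,0.8,0.8,0.8,0.8,0.8], delta_pos=[[0,0.1,0.05],[0,0.2,0],[0,0.2,0],[0,0.2,0],[0,0.2,0],[0,0.2,0],[0,0.2,0],[0,0.2,0],[0,0.2,0],[0,0.2,0],[0,0.2,0],[0,0.2,0],[0,0.2,0],[0,0.2,0],[0,0.2,0],[0,0.2,0],[0,0.2,0],[0,0.2,0],[0,0.2,0],[0,0.2,0]], angular=[[0,0,0],[0,0,0],[0,0,0],[0,0,0],[0,0,0],[0,0,0],[0,0,0],[0,0,0],[0,0,0],[0,0,0],[0,0,0],[0,0,0],[0,0,0],[0,0,0],[0,0,0],[0,0,0],[0,0,0],[0,0,0],[0,0,0],[0,0,0]])

```text
clock: 10.8
position: [0.4981, 0.0711, 0.0428]
ee_rot: [2.036, 2.393, -0.0]
force: [0.2, 0.4, -2.5]
width: 0.133
gripper_force: 45.0
```

carry_out(claw=[0.8,0.8,0.8,0.8,0.8,0.8,0.8,0.8,0.8,0.8,0.8,0.8,0.8,0.8,0.8,0.8,0.8,0.8], delta_pos=[[0,0.2,0],[0,0.2,0],[0,0.2,0],[0,0.2,0],[0,0.2,0],[0,0.2,0],[0,0.2,0],[0,0.2,0],[0,0.2,0],[0,0.2,0],[0,0.2,0],[0,0.2,0],[0,0.2,0],[0,0.2,0],[0,0.2,0],[0,0.2,0],[0,0.1,0],[0,0,0]], angular=[[0,0,0],[0,0,0],[0,0,0],[0,0,0],[0,0,0],[0,0,0],[0,0,0],[0,0,0],[0,0,0],[0,0,0],[0,0,0],[0,0,0],[0,0,0],[0,0,0],[0,0,0],[0,0,0],[0,0,0],[0,0,0]])

```text
clock: 12.6
position: [0.5307, 0.0764, 0.0428]
ee_rot: [2.036, 2.393, 0.0]
force: [-0.4, 0.6, -3.0]
width: 0.137
gripper_force: 45.0
```

```bash
python3 m2.py pics/g2.png
```

```text
12.7 [0.5306 0.0764 0.0428] yaw 0.1608827657499084 tilt [ 0.0001 -0.     -1.    ] [-0.0531  0.5227 -2.7161]
tcp in plate -0.016941316606882036 0.00010031825042569045
```

View pics/g2.png

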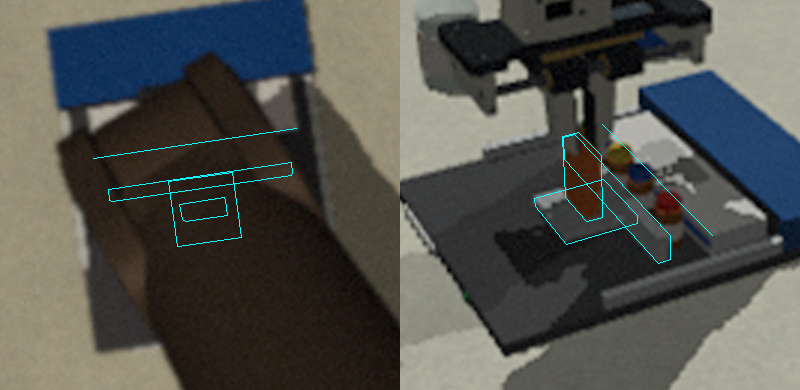

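carry_out(claw=[0.8,0.8,0.8,0.8,0.8,0.8,0.8,0.8,0.8,0.8,0.8,0.8,0.8,0.8,0.8,0.8,0.8,0.8,0.8,0.8], delta_pos=[[0,0.1,0],[0,0.1,0],[0,0.1,0],[0,0.1,0],[0,0.1,0],[0,0.1,0],[0,0.1,0],[0,0.1,0],[0,0.1,0],[0,0.1,0],[0,0.1,0],[0,0.1,0],[0,0.1,0],[0,0.1,0],[0,0.1,0],[0,0.1,0],[0,0.1,0],[0,0.1,0],[0,0.1,0],[0,0,0]], angular=[[0,0,0],[0,0,0],[0,0,0],[0,0,0],[0,0,0],[0,0,0],[0,0,0],[0,0,0],[0,0,0],[0,0,0],[0,0,0],[0,0,0],[0,0,0],[0,0,0],[0,0,0],[0,0,0],[0,0,0],[0,0,0],[0,0,0],[0,0,0]])

```text
clock: 14.7
position: [0.5495, 0.0795, 0.0428]
ee_rot: [2.036, 2.393, 0.0]
force: [-1.2, -0.5, -2.9]
width: 0.137
gripper_force: 45.1
```

```bash
cat > f.py <<'E'
from h import *
a=[];T=[]
for i in range(4): arm.get_image("side"); o=arm.observe(); a.append(o["force"]);T.append(o["ft_torque"])
P=o["position"];d=P[:2]-[.5473,.079];u=np.array([np.cos(.161),np.sin(.161)])
f=np.mean(a,0);print(round(o["clock"],2),"face",round(float(d@u)+.032,4),"push",round(float(-f[:2]@u),2),"F",f.round(2),"T",np.mean(T,0).round(3),"z",P[2].round(4))
E
python3 f.py
```

```text
14.9 face 0.0341 push 0.82 F [-0.84  0.07 -2.7 ] T [-0.061  0.111 -0.023] z 0.0428
```

carry_out(claw=[0.8,0.8,0.8,0.8], delta_pos=[[0,0.1,0],[0,0.1,0],[0,0.05,0],[0,0,0]], angular=[[0,0,0],[0,0,0],[0,0,0],[0,0,0]])

```text
clock: 15.3
position: [0.5518, 0.0799, 0.0428]
ee_rot: [2.036, 2.393, 0.0]
force: [-0.8, 0.3, -1.5]
width: 0.135
gripper_force: 45.1
```

carry_out(claw=[0.8,0.8,0.8], delta_pos=[[0,0.06,0],[0,0.06,0],[0,0,0]], angular=[[0,0,0],[0,0,0],[0,0,0]])

```text
clock: 15.6
position: [0.553, 0.0801, 0.0428]
ee_rot: [2.036, 2.393, 0.0]
force: [-1.7, 0.2, -1.7]
width: 0.131
gripper_force: 45.1
```

carry_out(claw=[0.8,0.8,0.8], delta_pos=[[0,0.06,0],[0,0.06,0],[0,0,0]], angular=[[0,0,0],[0,0,0],[0,0,0]])

```text
clock: 15.9
position: [0.5542, 0.0803, 0.0428]
ee_rot: [2.036, 2.393, 0.0]
force: [-1.4, 0.2, -1.7]
width: 0.134
gripper_force: 45.1
```

carry_out(claw=[0.8,0.8,0.8], delta_pos=[[0,0.06,0],[0,0.06,0],[0,0,0]], angular=[[0,0,0],[0,0,0],[0,0,0]])

```text
clock: 16.2
position: [0.5554, 0.0804, 0.0428]
ee_rot: [2.036, 2.393, 0.0]
force: [-1.9, -0.4, -2.6]
width: 0.134
gripper_force: 45.1
```

carry_out(claw=[0.8,0.8,0.8], delta_pos=[[0,0.06,0],[0,0.06,0],[0,0,0]], angular=[[0,0,0],[0,0,0],[0,0,0]])

```text
clock: 16.5
position: [0.5566, 0.0807, 0.0428]
ee_rot: [2.036, 2.393, 0.0]
force: [-1.3, -0.3, -1.9]
width: 0.137
gripper_force: 45.1
```

carry_out(claw=[0.8,0.8,0.8], delta_pos=[[0,0.06,0],[0,0.06,0],[0,0,0]], angular=[[0,0,0],[0,0,0],[0,0,0]])

```text
clock: 16.8
position: [0.5578, 0.0809, 0.0428]
ee_rot: [2.036, 2.393, 0.0]
force: [-0.5, -0.1, -2.1]
width: 0.139
gripper_force: 45.1
```

carry_out(claw=[0.8,0.8,0.8], delta_pos=[[0,0.06,0],[0,0.06,0],[0,0,0]], angular=[[0,0,0],[0,0,0],[0,0,0]])

```text
clock: 17.1
position: [0.559, 0.081, 0.0428]
ee_rot: [2.036, 2.393, 0.0]
force: [-1.4, -0.6, -1.8]
width: 0.135
gripper_force: 45.1
```

carry_out(claw=[0.8,0.8,0.8], delta_pos=[[0,0.06,0],[0,0.06,0],[0,0,0]], angular=[[0,0,0],[0,0,0],[0,0,0]])

```text
clock: 17.4
position: [0.5601, 0.0812, 0.0428]
ee_rot: [2.036, 2.393, 0.0]
force: [-1.5, 0.2, -2.5]
width: 0.133
gripper_force: 45.1
```

carry_out(claw=[0.8,0.8,0.8], delta_pos=[[0,0.06,0],[0,0.06,0],[0,0,0]], angular=[[0,0,0],[0,0,0],[0,0,0]])

```text
clock: 17.7
position: [0.5614, 0.0814, 0.0428]
ee_rot: [2.036, 2.393, 0.0]
force: [-1.6, 0.5, -2.5]
width: 0.135
gripper_force: 45.1
```

carry_out(claw=[0.8,0.8,0.8], delta_pos=[[0,0.06,0],[0,0.06,0],[0,0,0]], angular=[[0,0,0],[0,0,0],[0,0,0]])

```text
clock: 18.0
position: [0.5625, 0.0816, 0.0428]
ee_rot: [2.036, 2.393, 0.0]
force: [-1.7, -0.2, -1.9]
width: 0.133
gripper_force: 45.1
```

carry_out(claw=[0.8,0.8,0.8], delta_pos=[[0,0.06,0],[0,0.06,0],[0,0,0]], angular=[[0,0,0],[0,0,0],[0,0,0]])

```text
clock: 18.3
position: [0.5637, 0.0818, 0.0428]
ee_rot: [2.036, 2.393, 0.0]
force: [-1.3, -0.7, -1.9]
width: 0.134
gripper_force: 45.1
```

carry_out(claw=[0.8,0.8,0.8], delta_pos=[[0,0.06,0],[0,0.06,0],[0,0,0]], angular=[[0,0,0],[0,0,0],[0,0,0]])

```text
clock: 18.6
position: [0.5649, 0.082, 0.0428]
ee_rot: [2.036, 2.393, 0.0]
force: [-1.7, -0.1, -2.4]
width: 0.138
gripper_force: 45.1
```

carry_out(claw=[0.8,0.8,0.8], delta_pos=[[0,0.06,0],[0,0.06,0],[0,0,0]], angular=[[0,0,0],[0,0,0],[0,0,0]])

```text
clock: 18.9
position: [0.5661, 0.0822, 0.0428]
ee_rot: [2.036, 2.393, 0.0]
force: [-1.5, 0.1, -3.0]
width: 0.134
gripper_force: 45.1
```

carry_out(claw=[0.8,0.8,0.8], delta_pos=[[0,0.06,0],[0,0.06,0],[0,0,0]], angular=[[0,0,0],[0,0,0],[0,0,0]])

```text
clock: 19.2
position: [0.5668, 0.0823, 0.0427]
ee_rot: [-2.035, -2.393, 0.001]
force: [-3.1, 0.0, -0.6]
width: 0.135
gripper_force: 45.3
```

```bash
python3 f.py
```

```text
19.4 face 0.0518 push 3.87 F [-3.81 -0.74 -1.11] T [-0.14   0.823  0.009] z 0.0428
```

carry_out(claw=[0.8,0.8,0.8], delta_pos=[[0,0.03,0],[0,0.03,0],[0,0,0]], angular=[[0,0,0],[0,0,0],[0,0,0]])

```text
clock: 19.7
position: [0.5673, 0.0823, 0.0427]
ee_rot: [-2.035, -2.393, 0.001]
force: [-5.1, -0.6, 0.2]
width: 0.133
gripper_force: 45.5
```

```bash
python3 f.py
```

```text
19.9 face 0.0523 push 5.12 F [-5.03 -0.92 -0.18] T [-0.209  1.202 -0.009] z 0.0427
```

carry_out(claw=[0.8,0.8,0.8,0.8,0.8], delta_pos=[[0,0.03,0],[0,0.03,0],[0,0.03,0],[0,0.03,0],[0,0,0]], angular=[[0,0,0],[0,0,0],[0,0,0],[0,0,0],[0,0,0]])

```text
clock: 20.4
position: [0.5678, 0.0824, 0.0425]
ee_rot: [-2.035, -2.392, 0.003]
force: [-7.0, -0.5, 0.7]
width: 0.136
gripper_force: 45.7
```

```bash
python3 f.py
```

```text
20.6 face 0.0528 push 7.18 F [-7.11 -1.02  0.89] T [-0.251  1.617 -0.013] z 0.0426
```

carry_out(claw=[0.8,0.8,0.8,0.8,0.8,0.8], delta_pos=[[0,0.03,0],[0,0.03,0],[0,0.03,0],[0,0.03,0],[0,0.03,0],[0,0,0]], angular=[[0,0,0],[0,0,0],[0,0,0],[0,0,0],[0,0,0],[0,0,0]])

```text
clock: 21.2
position: [0.5683, 0.0825, 0.0426]
ee_rot: [-2.034, -2.391, 0.005]
force: [-9.9, -1.0, 5.6]
width: 0.138
gripper_force: 46.0
```

```bash
python3 f.py
```

```text
21.4 face 0.0533 push 10.55 F [-10.48  -1.3    5.  ] T [-0.371  2.461 -0.029] z 0.0425
```

carry_out(claw=[0.8,0.8,0.8,0.8,0.8,0.8,0.8,0.8,0.8,0.8,0.8,0.8], delta_pos=[[0,0.02,0],[0,0,0],[0,0,0],[0,0,0],[0,0,0],[0,0,0],[0,0,0],[0,0,0],[0,0,0],[0,0,0],[0,0,0],[0,0,0]], angular=[[0,0,0],[0,0,0],[0,0,0],[0,0,0],[0,0,0],[0,0,0],[0,0,0],[0,0,0],[0,0,0],[0,0,0],[0,0,0],[0,0,0]])

```text
clock: 22.6
position: [0.5683, 0.0825, 0.0425]
ee_rot: [-2.034, -2.392, 0.005]
force: [-10.5, -1.8, 4.8]
width: 0.135
gripper_force: 46.0
```

```bash
python3 f.py; python3 m2.py pics/g3.png
```

```text
22.8 face 0.0533 push 10.38 F [-10.27  -1.52   5.06] T [-0.426  2.608  0.011] z 0.0426
22.9 [0.5683 0.0825 0.0426] yaw 0.16111486308318151 tilt [-0.0038 -0.0013 -1.    ] [-10.744   -1.6852   5.1499]
tcp in plate 0.02130917650551061 8.767311288583992e-05
```

View pics/g3.png

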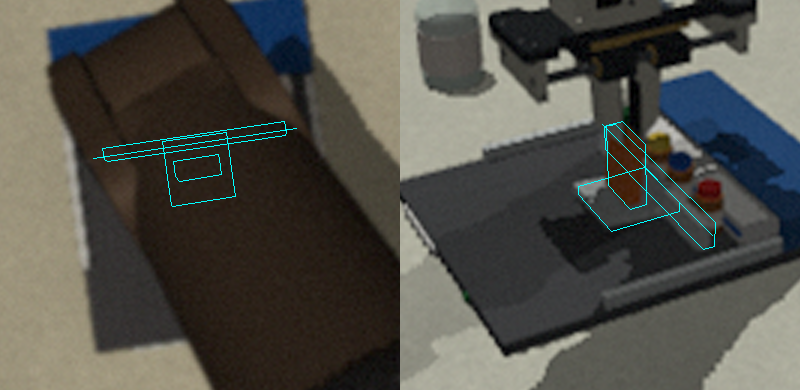

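carry_out(claw=[0.8,0.8,0.8,0.8,0.8,0.8,0.8,0.8,0.8,0.8,0.8,0.8,0.8,0.8,0.8], delta_pos=[[0,-0.05,0],[0,-0.05,0],[0,-0.1,0],[0,-0.1,0],[0,-0.1,0],[0,-0.1,0],[0,-0.1,0],[0,-0.1,0],[0,-0.1,0],[0,-0.1,0],[0,-0.1,0],[0,0,-0.1],[0,0,-0.1],[0,0,0],[0,0,0]], angular=[[0,0,0],[0,0,0],[0,0,0],[0,0,0],[0,0,0],[0,0,0],[0,0,0],[0,0,0],[0,0,0],[0,0,0],[0,0,0],[0,0,0],[0,0,0],[0,0,0],[0,0,0]])

```text
clock: 24.4
position: [0.5608, 0.0813, 0.0449]
ee_rot: [2.036, 2.393, 0.0]
force: [0.6, -0.6, -2.3]
width: 0.136
gripper_force: 45.0
```

```bash
python3 f.py; python3 m2.py pics/g4.png
```

```text
24.6 face 0.0455 push -0.06 F [ 0.03  0.2  -2.88] T [-0.033 -0.071  0.007] z 0.0448
24.7 [0.5607 0.0813 0.0448] yaw 0.16092053288068936 tilt [-0. -0. -1.] [ 0.897  -0.1795 -2.5055]
tcp in plate 0.013582067690911913 0.0001251469230671015
```

View pics/g4.png

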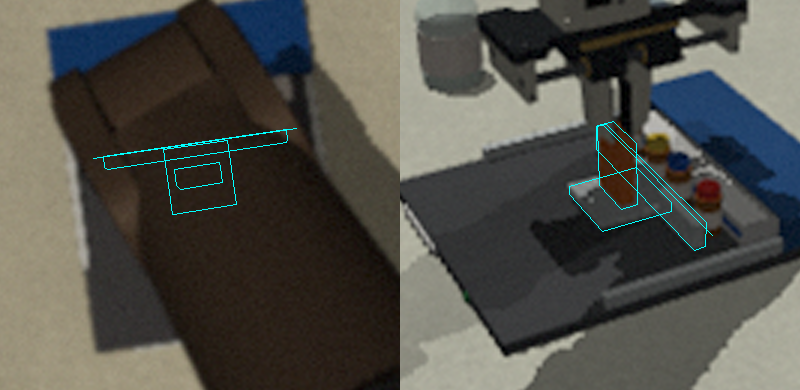

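carry_out(claw=[0.8,0.8,0.8,0.8,0.8,0.8,0.8,0.8,0.8], delta_pos=[[0,0.1,0],[0,0.1,0],[0,0.1,0],[0,0.1,0],[0,0.06,0],[0,0.06,0],[0,0.06,0],[0,0.06,0],[0,0,0]], angular=[[0,0,0],[0,0,0],[0,0,0],[0,0,0],[0,0,0],[0,0,0],[0,0,0],[0,0,0],[0,0,0]])

```text
clock: 25.6
position: [0.5666, 0.0822, 0.0447]
ee_rot: [-2.035, -2.392, 0.001]
force: [-2.0, -0.6, -2.2]
width: 0.134
gripper_force: 45.2
```

```bash
python3 f.py
```

```text
25.8 face 0.0517 push 2.2 F [-2.18 -0.33 -1.38] T [-0.151  0.561 -0.002] z 0.0447
```

carry_out(claw=[0.8,0.8,0.8,0.8,0.8,0.8,0.8], delta_pos=[[0,0.04,0],[0,0.04,0],[0,0.04,0],[0,0.04,0],[0,0.04,0],[0,0,0],[0,0,0]], angular=[[0,0,0],[0,0,0],[0,0,0],[0,0,0],[0,0,0],[0,0,0],[0,0,0]])

```text
clock: 26.5
position: [0.5678, 0.0824, 0.0445]
ee_rot: [-2.035, -2.392, 0.003]
force: [-6.3, -0.1, 1.9]
width: 0.13
gripper_force: 45.7
```

```bash
python3 f.py
```

```text
26.7 face 0.0528 push 6.34 F [-6.27 -0.98  0.71] T [-0.305  1.548  0.005] z 0.0445
```

carry_out(claw=[0.8,0.8,0.8,0.8,0.8,0.8,0.8], delta_pos=[[0,0.04,0],[0,0.04,0],[0,0.04,0],[0,0.04,0],[0,0,0],[0,0,0],[0,0,0]], angular=[[0,0,0],[0,0,0],[0,0,0],[0,0,0],[0,0,0],[0,0,0],[0,0,0]])

```text
clock: 27.4
position: [0.5685, 0.0825, 0.0443]
ee_rot: [-2.034, -2.391, 0.005]
force: [-8.8, -1.3, 2.3]
width: 0.133
gripper_force: 46.1
```

```bash
python3 f.py
```

```text
27.6 face 0.0535 push 8.35 F [-8.34 -0.76  2.14] T [-0.351  2.074  0.003] z 0.0443
```

carry_out(claw=[0.8,0.8,0.8,0.8,0.8,0.8,0.8,0.8,0.8,0.8,0.8,0.8,0.8,0.8,0.8], delta_pos=[[0,0.04,0],[0,0.04,0],[0,0.02,0],[0,0,0],[0,0,0],[0,0,0],[0,0,0],[0,0,0],[0,0,0],[0,0,0],[0,0,0],[0,0,0],[0,0,0],[0,0,0],[0,0,0]], angular=[[0,0,0],[0,0,0],[0,0,0],[0,0,0],[0,0,0],[0,0,0],[0,0,0],[0,0,0],[0,0,0],[0,0,0],[0,0,0],[0,0,0],[0,0,0],[0,0,0],[0,0,0]])

```text
clock: 29.1
position: [0.569, 0.0825, 0.0442]
ee_rot: [-2.034, -2.391, 0.006]
force: [-9.2, -2.1, 3.0]
width: 0.134
gripper_force: 46.3
```

```bash
python3 f.py
```

```text
29.3 face 0.054 push 10.04 F [-9.89 -1.77  2.79] T [-0.39   2.43  -0.012] z 0.0442
```

carry_out(claw=[0.8,0.8,0.8,0.8,0.8,0.8,0.8,0.8,0.8,0.8,0.8,0.8,0.8,0.8,0.8,0.8,0.8,0.8,0.8,0.8], delta_pos=[[0,-0.05,0],[0,-0.05,0],[0,-0.1,0],[0,-0.1,0],[0,-0.1,0],[0,-0.1,0],[0,-0.1,0],[0,-0.1,0],[0,-0.1,0],[0,-0.1,0],[0,-0.3,0],[0,-0.6,0],[0,-1,0],[0,-1,0],[0,-1.2,0],[0,-1.2,0],[0,-1.2,0],[0,-1,0],[0,-0.6,0],[0,0,0]], angular=[[0,0,0],[0,0,0],[0,0,0],[0,0,0],[0,0,0],[0,0,0],[0,0,0],[0,0,0],[0,0,0],[0,0,0],[0,0,0],[0,0,0],[0,0,0],[0,0,0],[0,0,0],[0,0,0],[0,0,0],[0,0,0],[0,0,0],[0,0,0]])

```text
clock: 31.3
position: [0.4819, 0.0684, 0.0449]
ee_rot: [2.036, 2.393, -0.001]
force: [-0.0, 0.1, -2.5]
width: 0.138
gripper_force: 45.0
```

carry_out(claw=[0.8,0.8,0.8,0.8,0.8,0.8], delta_pos=[[0,0,-0.7],[0,0,-1.5],[0,0,-2],[0,0,-2],[0,0,-1],[0,0,0]], angular=[[0,0,0],[0,0,0],[0,0,0],[0,0,0],[0,0,0],[0,0,0]])

```text
clock: 31.9
position: [0.4842, 0.069, 0.1183]
ee_rot: [2.035, 2.391, 0.004]
force: [0.2, 0.5, -2.4]
width: 0.133
gripper_force: 45.0
```

carry_out(claw=[0.8,0.8,0.8,0.8,0.8,0.8,0.8,0.8,0.8,0.8,0.8,0.8,0.8,0.8], delta_pos=[[-1.4,-0.24,0],[-2.9,-0.48,0],[-2.9,-0.48,0],[-2.9,-0.48,0],[-2.9,-0.48,0],[-2.9,-0.48,0],[-2.9,-0.48,0],[-2.9,-0.48,0],[-2.9,-0.48,0],[-2.9,-0.48,0],[-2.9,-0.48,0],[-2.9,-0.48,0],[-1.5,-0.24,0],[0,0,0]], angular=[[0,0,0],[0,0,0],[0,0,0],[0,0,0],[0,0,0],[0,0,0],[0,0,0],[0,0,0],[0,0,0],[0,0,0],[0,0,0],[0,0,0],[0,0,0],[0,0,0]])

```text
clock: 33.3
position: [0.4808, -0.2863, 0.1158]
ee_rot: [-2.039, -2.388, 0.002]
force: [0.1, 0.6, -0.8]
width: 0.136
gripper_force: 45.0
```

```bash
python3 m2.py pics/g5.png; python3 -c "
import cv2
a=cv2.imread('pics/g5.png');cv2.imwrite('pics/g5c.png',a)"
```

```text
33.4 [ 0.4816 -0.2827  0.1162] yaw 0.16148589095250207 tilt [-0.0007  0.0014 -1.    ] [-0.1897  0.1243 -2.4353]
tcp in plate -0.12294529723920694 -0.3464822353337364
```

View pics/g5.png

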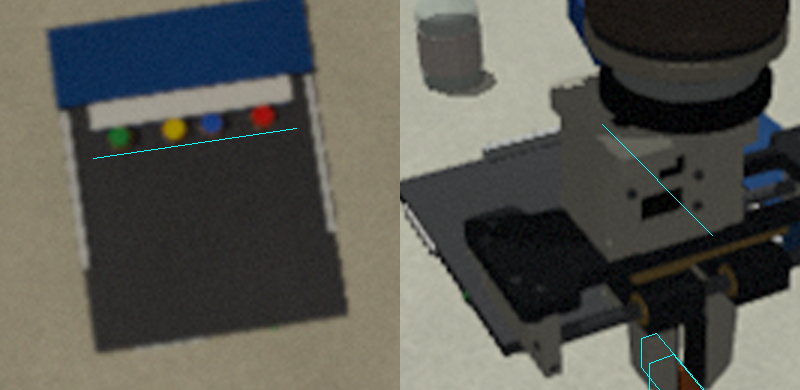

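The top view shows all four caps in a straight row, 12–13 px from the bar's edge (green 119,137; yellow 174,129; blue 212,124; red 262,116). Next I set the straightedge down.

carry_out(claw=[0.8,0.8,0.8,0.8,0.8,0.8,0.8,0.8,0.8], delta_pos=[[0,0,1],[0,0,2],[0,0,2],[0,0,1.5],[0,0,0.8],[0,0,0.5],[0,0,0.3],[0,0,0.1],[0,0,0]], angular=[[0,0,0],[0,0,0],[0,0,0],[0,0,0],[0,0,0],[0,0,0],[0,0,0],[0,0,0],[0,0,0]])

```text
clock: 34.3
position: [0.4819, -0.2842, 0.0352]
ee_rot: [2.035, 2.392, 0.0]
force: [0.5, 1.0, -1.7]
width: 0.132
gripper_force: 45.0
```

carry_out(claw=[0.8,0.8,0.8,0.8], delta_pos=[[0,0,0.1],[0,0,0.1],[0,0,0.03],[0,0,0]], angular=[[0,0,0],[0,0,0],[0,0,0],[0,0,0]])

```text
clock: 34.7
position: [0.4816, -0.2843, 0.0329]
ee_rot: [2.036, 2.392, -0.0]
force: [-2.4, 0.2, 2.7]
width: 0.135
gripper_force: 45.0
```

carry_out(claw=[2,3,4,5,6,6,6,6,6,6,6,6,6,6,6,6], delta_pos=[[0,0,0],[0,0,0],[0,0,0],[0,0,0],[0,0,0],[0,0,0],[0,0,0],[0,0,0],[0,0,-0.5],[0,0,-1],[0,0,-2],[0,0,-3],[0,0,-3],[0,0,-3],[0,0,-2],[0,0,0]], angular=[[0,0,0],[0,0,0],[0,0,0],[0,0,0],[0,0,0],[0,0,0],[0,0,0],[0,0,0],[0,0,0],[0,0,0],[0,0,0],[0,0,0],[0,0,0],[0,0,0],[0,0,0],[0,0,0]])

```text
clock: 36.3
position: [0.4836, -0.2847, 0.1815]
ee_rot: [2.032, 2.388, 0.002]
force: [-0.2, 0.2, 0.0]
width: 0.656
gripper_force: 0.0
```

```bash
python3 - <<'E'
from h import *
s=arm.get_image("side");o=arm.observe();print(o["clock"],o["position"],o["width"])
cv2.imwrite("pics/end.png",cv2.resize(s["frame"][100:384,130:450],None,fx=2,fy=2)[...,::-1])
E
```

```text
36.35 [ 0.48259972 -0.28444413  0.17959439] 0.652511793743854
```

View pics/end.png

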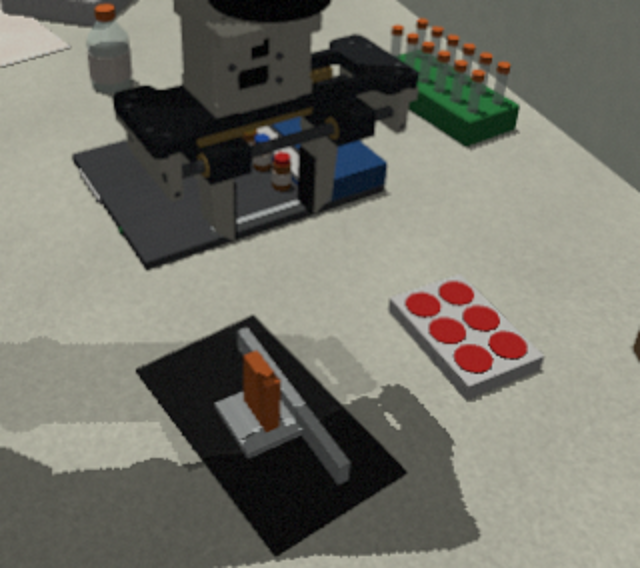

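The straightedge stands free on the middle of the mat (grip near 262,390), the red and blue vials that show are upright, and the well plate is undisturbed, so I'm handing in.

```bash
python3 -c "
from cell import arm
print(arm.sign_off())"
```

```text
the job is handed in; nothing more can be done
None
```

I handed the job in at about 36 s of the 72 s limit; no verdict came back. All four vials stand in one row at the bar, pressed at the stop with about 10 N in all for over a second (force on each vial could not be measured), and the straightedge is released, standing near the middle of the mat.

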